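# Set the ratchet crate clamp back to its stop

### The job

Set the crate clamp back for the next, bigger crate: lift the holding pawl off the ratchet wheel and throw it right back so that it stays up, then turn the wheel backwards (clockwise from above) by its crank knob, gently, until the moving jaw just rests against the rubber buffers of the stop. Then lay the pawl back on the wheel, turn the wheel forwards only until the pawl clicks down into the next tooth, and push the wheel back against the pawl until you feel it hold firmly, leaving it locked there with no slack. Force nothing, and leave the other things on the bench alone.

Things in the scene. Friction and masses are not known exactly. Their poses are not given: they have to be found in the camera images.
- clamp: Crate clamp bolted to the bench: grey base plate 200 x 560 x 12 mm (x -100 to 100, y -130 to 430 in its frame). Origin on the bench under the wheel's axis; z up, y along the rail from the wheel past the stop and the moving jaw (both below 80 mm high) to the fixed wooden jaw at y 400; x to the side away from the robot. Wheel and pawl are plain steel.
- wheel_axis (a point): Point on the upright axis of the ratchet wheel, on its tooth face, 57 mm above the bench. The wheel is a flat disc of radius 94 mm with 24 saw teeth on its upper face (pitch 0.262 rad, 8 mm high, from radius 68 to 92 mm). Its hub carries a crank arm, top 87 mm above the bench.
- wheel (a joint): Wheel angle, rad; grows BACKWARDS, clockwise from above (the jaw then moves 30 mm per rad towards the stop). Stays where it is left (stiff bearing, about 2 N at the knob). With the pawl down it is locked backwards within a tooth, but turns forwards, the pawl clicking over the teeth. Starts 0 to 0.4; the stop is met between 1.2 and 2.2.
- crank_knob (a point): Centre of the crank's wooden knob, diameter 24 mm, from 92 to 148 mm above the bench, spinning freely on its spindle on the crank arm; this point is 120 mm up and 100 mm from the wheel's axis. It runs on a level circle: at wheel angle 0 it lies 172 degrees counter-clockwise from the clamp's +x, and turning backwards takes it over the clamp's +y side to the far side.
- pawl_hinge (a point): Centre of the pawl's level hinge (axis along the clamp's y), 85 mm above the bench, on a bracket 30 mm wide and 92 mm high, on the side of the wheel away from the jaws. With the pawl down, its bar (75 mm long, 16 wide) lies from here towards the clamp's +x, its downturned nose resting on the wheel's teeth.
- pawl_pin (a point): Grip point on the pawl's lifting pin: a level steel pin, diameter 12 mm, along the clamp's y, 68 mm from the hinge axis, standing out 46 mm from the bar's side away from the wheel (-y). This point is 36 mm from the bar's side, 10 mm from the pin's free end; 85 mm above the bench with the pawl down. It runs on an upright circle about the hinge.
- pawl (a joint): Pawl angle, rad: about 0.005 with the nose fully down against a tooth's upright face, up to 0.085 when riding on a ramp or crest, 1.57 upright, 2.2 thrown right back (end stop). Weighs about 0.2 kg on a stiffly greased hinge: let go below about 1.4 it sinks gently on to the wheel, above about 1.8 back to its end stop. Pressing it down on a crest counts as force on it.
- jaw_back (a point): Point on the moving wooden jaw's flat back face, towards wheel and stop, 50 mm above the bench. The jaw (160 x 22 mm, top 76 mm above the bench) is driven by the wheel through a rack.
- stop_face (a point): Point on the front of the stop's two rubber buffers, 50 mm above the bench, in line with jaw_back: the gap is the distance between the two along the clamp's y. The stop is fixed; the buffers give 1 mm per 40 N. Over 45 N between jaw and stop (15 N at the knob) is too hard. Past the click, about 10 N at the knob shows that the pawl holds; over 30 N is too hard on it.
- paint_tin: Bystander: round tin, 72 mm diameter and 72 mm high, beyond the clamp; leave alone. Origin under its centre.
- screwdriver: Bystander lying on the bench beside the pawl; leave alone.
- oil_tin: Bystander: flat green oil tin, 60 x 100 mm and 145 mm high; leave alone. Origin under its centre.
- jar: Bystander: jar, 66 mm diameter and 90 mm high; leave alone. Origin under its centre.
- carton: Bystander: cardboard carton 100 x 110 x 60 mm; leave alone. Origin under its centre.
- grease_can: Bystander: red can, 90 mm diameter and 110 mm high; leave alone. Origin under its centre.

How it is judged:
By the outcome, as a careful person would: the job done as asked, in the order asked, and still so for the second after the job is handed in, with the robot touching nothing.
It also fails if it takes over 72 s, if anything falls off the work surface, if the arm or the gripper's body presses on something with over 40 N, if the wrist force passes 120 N, or if a joint passes its speed limit or range.

### The arm

A 7-joint arm with a two-finger parallel gripper is mounted at the origin on the work surface. World frame = base frame: x ahead of the robot, y to its left, z up, the work surface at z = 0. Lengths are in m, angles in rad, forces in N, time in s.
With the tool pointing down it reaches from about 0.4 to 0.85 m from the base axis. Payload 4.5 kg.
Tool frame: the origin (TCP) lies at the very end of the fingers, on their centre line; the grasp point (between the pads) lies 19 mm behind it (r.grip_point_offset is the distance from the TCP to the grasp point, in m); z points along the fingers, y is the line along which they close (so a half turn about z gives the same grasp; the last joint's range is limited). The gripper opens to 88 mm and grips with 3 to 60 N. Pads are 18 mm wide; open, the fingers measure 123 mm over their backs; the gripper's body (75 mm by 187 mm) begins 45 mm behind the grasp point.
Start: joints at [1.152, 0.689, -0.195, 1.565, 0.157, 0.902, -0.215], TCP at [0.273, -0.562, 0.239] pointing down, gripper open.
Joint ranges: [-3.01, 3.01], [-0.46, 2.08], [-1.47, 1.51], [0.13, 2.56], [-1, 4.14], [0.04, 2.09], [-2.66, 2.66]. Speed limits (rad/s): [2.57, 2.57, 3.14, 3.14, 3.14, 3.14, 3.14].

### API

Orientations are given as a unit quaternion [x, y, z, w].
In Python, from plant import r gives the robot as it stands.
- The arm moves only by the tool carry_out, never from a script. Its argument "rows" is a list of rows, each a list of 3 entries, a list of its own where there are three numbers: the shift along the tool's x, y, z in cm, then the turn, a rotation vector about the tool's x, y, z in degrees, then the closure, from 0 (fully open) to 1 (shut). A call has 1 to 12 rows; each row is the pose to reach, as a shift and turn from the pose commanded when the call began, along the tool's axes at that moment; what a row does not reach only later rows make up. A row lasts 1/10 s, in which the tool goes at most 50 mm and 8.59 degrees, less where a joint would pass 70% of its speed; a pose out of reach is approached as far as the arm can. A call with a gripper value outside its range is refused whole. The fingers move at their own pace and stop on an object; "newtons" is the grip in N (left out, the last holds). Time passes only in rows, so rows that repeat a pose let the fingers close. It gives the time, the measured TCP pose, the force, the opening and the grip force at its end, in the units of the state.
- r.get_state(): the state, without advancing time (a new reading comes with each control period).
- r.snapshot(name): name is "scene" or "top" or "wrist"; returns a dict with "image" (480x640x3 uint8, red, green, blue), "fx", "fy", "cx", "cy" (pixels), "pose" (4x4, takes a point from camera to world coordinates). Camera axes: x right, y up, looking along -z (the intrinsics and any distortion apply to the point x, -y, -z); pixel columns grow to the right and rows downward; lengths in m; the calibration is good to about 2 mm. A picture is of the moment at which its call begins. There is no depth.
- r.finish_job(): hands the job in; it is judged then, once.
The state is a dict: "clock": time; "q": joint angles; "qd": joint speeds; "joint_torque": joint torques, N m; "tool_pos": TCP position; "eef_rot": TCP orientation; "contact_force": force on the tool from outside, world axes, zero at the start; "moment": the same for the moment, N m; "opening": opening from 0.0 (shut) to 1.0 (fully open); "finger_force": force on a finger pad.
Only numpy, scipy, OpenCV 4.12 (cv2) and the standard library are available. Lean on these libraries where they do the work, as an engineer would, in place of code of your own. Each camera call takes 0.05 s, during which the arm holds its last target. There are 200 camera calls.

## Working session

There is one attempt and no reset: what is moved stays moved. The work goes in short steps, Python scripts to look and compute and a tool call to move; the robot and the scene stay as the last step left them, time stands still between calls to the robot, and variables do not carry over. Pictures are saved under pics/ and viewed, at most 10 in all, crops included, and the job is handed in when it is done.

Besides the shell and the picture viewer there is one more tool, called after ">>>" as name(argument=value, ...), one argument or row to a line, values as JSON. carry_out: Moves the arm, as the interface text tells. Its arguments: {"type":"object","properties":{"rows":{"type":"array"},"newtons":{"type":"number"}},"required":["rows"]}

```bash
ls; mkdir -p pics
python3 - <<'E'
from plant import r
import cv2,numpy as np
np.set_printoptions(precision=4,suppress=True)
for n in ["scene","top"]:
    s=r.snapshot(n); cv2.imwrite(f"pics/{n}0.png",s["image"][:,:,::-1]); np.savez(f"{n}0.npz",**s)
    print({k:v for k,v in s.items() if k!="image"})
print(r.get_state())
E
```

```text
pics
{'fx': 484.4182128682859, 'fy': 484.4182128682859, 'cx': 319.88354266108206, 'cy': 240.21211528119036, 'pose': array([[ 0.1538, -0.5831,  0.7977,  1.5454],
       [ 0.9881,  0.0867, -0.1271, -0.3012],
       [ 0.005 ,  0.8077,  0.5895,  0.8279],
       [ 0.    ,  0.    ,  0.    ,  1.    ]])}
{'fx': 535.7054394403335, 'fy': 535.7054394403335, 'cx': 310.9668282987339, 'cy': 238.51944587410372, 'pose': array([[-0.0227,  0.9801, -0.197 ,  0.3088],
       [-0.9997, -0.024 , -0.0045, -0.1566],
       [-0.0091,  0.1968,  0.9804,  1.364 ],
       [ 0.    ,  0.    ,  0.    ,  1.    ]])}
{'clock': 0.1, 'q': array([ 1.1518,  0.6899, -0.1945,  1.5662,  0.1573,  0.9025, -0.2151]), 'qd': array([ 0.0018, -0.0013, -0.0005, -0.003 , -0.0008,  0.0014,  0.0008]), 'joint_torque': array([ -0.0034, -52.8498,  -1.2717, -15.3838,  -0.0526,   0.0019,
         0.    ]), 'tool_pos': array([ 0.2731, -0.5615,  0.238 ]), 'eef_rot': array([ 0.9745,  0.2245, -0.0002, -0.0008]), 'contact_force': array([-0.1896, -0.2877,  0.5512]), 'moment': array([-0.0659,  0.0102, -0.0052]), 'finger_force': 0.0, 'opening': 1.0007627429191315}
```

View pics/scene0.png

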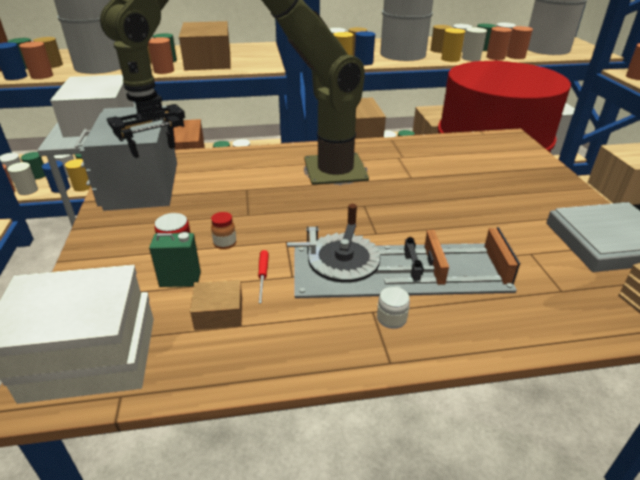

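View pics/top0.png

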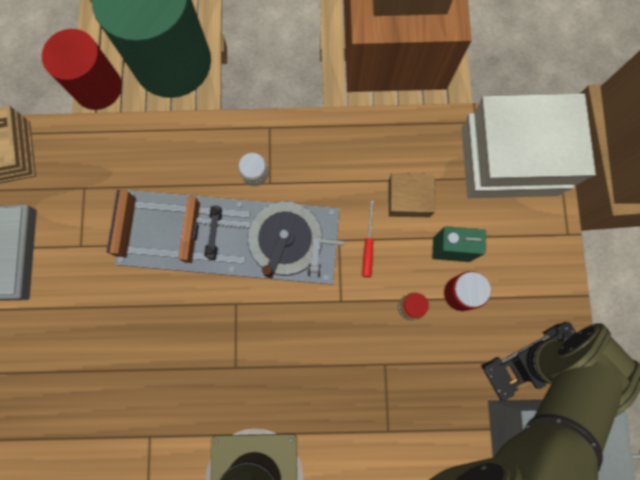

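The scene picture shows the clamp with its wheel at about (345,255), knob at (352,213) and pawl pin at (295,243). In the top view the plate corners are about (131,192), (340,208), (334,284) and (117,264), with the hub at (284,234), knob at (268,271) and pawl pin at (335,242). The screwdriver is at about (369,240).

```bash
cat > h.py <<'E'
import numpy as np,cv2
from scipy.spatial.transform import Rotation as R
np.set_printoptions(precision=4,suppress=True)
def ray(s,px):
    u,v=px; d=np.array([(u-s["cx"])/s["fx"],-(v-s["cy"])/s["fy"],-1.]); P=s["pose"]
    return P[:3,3],P[:3,:3]@d
def plane(s,px,z):
    o,d=ray(s,px); return o+d*(z-o[2])/d[2]
def proj(s,p):
    P=s["pose"]; c=P[:3,:3].T@(np.asarray(p)-P[:3,3]); return np.array([s["cx"]+s["fx"]*c[0]/-c[2],s["cy"]-s["fy"]*c[1]/-c[2]])
def two(s1,p1,s2,p2):
    o1,d1=ray(s1,p1);o2,d2=ray(s2,p2); k=np.linalg.lstsq(np.c_[d1,-d2],o2-o1,rcond=None)[0]
    a,b=o1+d1*k[0],o2+d2*k[1]; return (a+b)/2,np.linalg.norm(a-b)
E
python3 - <<'E'
from h import *
t=dict(np.load("top0.npz")); s=dict(np.load("scene0.npz"))
# plate mask: grey, in ROI
im=t["image"]; hsv=cv2.cvtColor(im,cv2.COLOR_RGB2HSV)
m=((hsv[...,1]<60)).astype(np.uint8); roi=np.zeros_like(m); roi[180:295,105:350]=1; m*=roi
m=cv2.morphologyEx(m,cv2.MORPH_OPEN,np.ones((9,9)))
m=cv2.morphologyEx(m,cv2.MORPH_CLOSE,np.ones((25,25)))
c=max(cv2.findContours(m,0,2)[0],key=cv2.contourArea)
pts=np.array([plane(t,p,0.012)[:2] for p in c[:,0]],np.float32)
b=cv2.minAreaRect(pts);print(b,cv2.boxPoints(b))
for px in [(131,192),(340,208),(334,284),(117,264)]: print(plane(t,px,.012))
print("hub",plane(t,(284,234),.087),"knob",plane(t,(268,271),.148))
print("wheel c",plane(t,(285,239),.057))
def blow(s,x0,y0,w,h,k): 
    return cv2.resize(s["image"][y0:y0+h,x0:x0+w,::-1],None,fx=k,fy=k,interpolation=cv2.INTER_CUBIC)
a=blow(t,180,185,200,105,4); b=blow(s,280,195,200,105,4)
cv2.imwrite("pics/zoom0.png",cv2.resize(np.vstack([a,b]),(571,600)) if 0 else np.vstack([a,b])[:600] if 0 else cv2.resize(np.vstack([a,b]),(570,600)))
E
```

```text
((0.5943189263343811, 0.058326005935668945), (0.549170196056366, 0.20513147115707397), 83.55986022949219) [[ 0.4616 -0.203 ]
 [ 0.6654 -0.226 ]
 [ 0.727   0.3197]
 [ 0.5232  0.3427]]
[0.7167 0.3196 0.012 ]
[ 0.6596 -0.2279  0.012 ]
[ 0.4616 -0.2061  0.012 ]
[0.5261 0.3472 0.012 ]
hub [ 0.5782 -0.0854  0.087 ] knob [ 0.4797 -0.051   0.148 ]
wheel c [ 0.5717 -0.086   0.057 ]
```

View pics/zoom0.png

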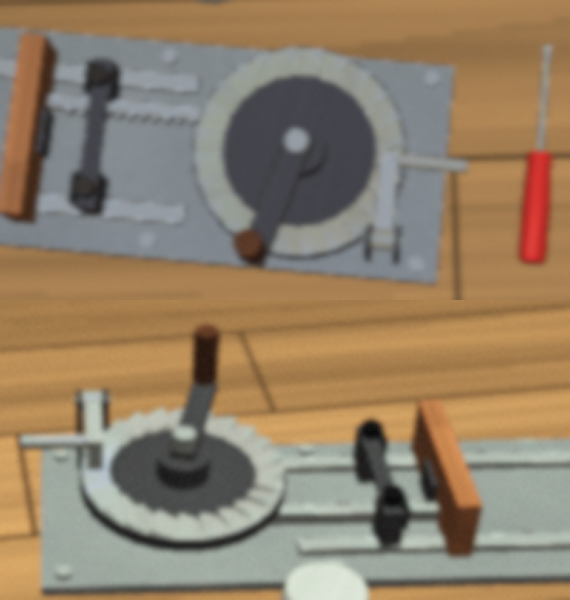

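Run:
```python
from h import *
t=dict(np.load("top0.npz")); s=dict(np.load("scene0.npz"))
z=lambda u,v:(180+u/2.85,185+v/2.857)
w=lambda u,v:(280+u/2.85,195+(v-300)/2.857)
th=np.deg2rad(-6); O=np.array([.5755,-.0865]); M=np.array([[np.cos(th),np.sin(th)],[-np.sin(th),np.cos(th)]])
def show(n,p): print(n,p,"clamp",M@(p[:2]-O)*1000)
show("pin end top",plane(t,z(466,166),.085)); show("pin root",plane(t,z(400,161),.085))
print("pin end 2view",two(t,z(466,166),s,w(22,440)))
show("hinge",plane(t,z(383,243),.085))
show("hub",plane(t,z(295,140),.09)); print("hub2",two(t,z(295,140),s,w(184,434)))
print("knob2",two(t,z(250,245),s,w(205,332))); show("knob",plane(t,z(250,245),.148))
# wheel rim ring fit: 
show("ringL",plane(t,z(195,148),.057));show("ringR",plane(t,z(404,150),.057))
show("jaw back",plane(t,z(50,125),.05)); show("jawtopL",plane(t,z(35,215),.076)); show("jawtopfar",plane(t,z(54,40),.076))
show("stopfront far",plane(t,z(88,78),.05)); show("stop near",plane(t,z(73,190),.05))
show("driver",plane(t,z(540,200),.01)); show("far corners",plane(t,(131,192),.012))
```

```text
pin end top [ 0.5525 -0.2296  0.085 ] clamp [  -7.9641 -144.7319]
pin root [ 0.5582 -0.1735  0.085 ] clamp [ -8.1572 -88.3109]
pin end 2view (array([ 0.5516, -0.2276,  0.0906]), np.float64(0.003386412645396753))
hinge [ 0.4882 -0.1573  0.085 ] clamp [-79.4715 -79.5302]
hub [ 0.5776 -0.0844  0.09  ] clamp [1.8342 2.3496]
hub2 (array([ 0.5758, -0.084 ,  0.0992]), np.float64(0.0017327278634969492))
knob2 (array([ 0.4812, -0.0481,  0.1439]), np.float64(0.003934655729794274))
knob [ 0.4803 -0.0504  0.148 ] clamp [-98.4941  25.9378]
ringL [0.5795 0.0051 0.057 ] clamp [-5.5471 91.5194]
ringR [ 0.5733 -0.1776  0.057 ] clamp [  7.3252 -90.8217]
jaw back [0.6048 0.1341 0.05  ] clamp [  6.102  222.4472]
jawtopL [0.5206 0.1397 0.076 ] clamp [-78.2322 219.2127]
jawtopfar [0.6749 0.1263 0.076 ] clamp [ 76.615  222.0065]
stopfront far [0.6466 0.1011 0.05  ] clamp [ 51.1485 194.0062]
stop near [0.5462 0.1128 0.05  ] clamp [-49.9903 195.1607]
driver [ 0.5341 -0.2992  0.01  ] clamp [ -18.9188 -215.8809]
far corners [0.7167 0.3196 0.012 ] clamp [ 97.9444 418.6173]
```

>>> carry_out(
  rows=[
    [[10,-5,0],[0,0,-15],0],
    [[20,-9.5,1],[0,0,-29],0],
    [[30,-14,2],[0,0,-43],0],
    [[40.5,-19.1,3],[0,0,-58],0.3],
    [[40.5,-19.1,3],[0,0,-58],0.3],
    [[40.5,-19.1,3],[0,0,-58],0.3],
    [[40.5,-19.1,3],[0,0,-58],0.3],
    [[40.5,-19.1,3],[0,0,-58],0.3],
    [[40.5,-19.1,3],[0,0,-58],0.3],
    [[40.5,-19.1,3],[0,0,-58],0.3],
    [[40.5,-19.1,3],[0,0,-58],0.3],
    [[40.5,-19.1,3],[0,0,-58],0.3],
  ],
  newtons=20,
)

```text
clock: 1.3
tool_pos: [0.5529, -0.2148, 0.2083]
eef_rot: [0.744, 0.668, -0.001, -0.0]
contact_force: [0.4, -0.6, -0.1]
opening: 0.705
finger_force: 0.0
```

```bash
cat >> h.py <<'E'
def snap(r,n,f=None):
    s=r.snapshot(n)
    if f: cv2.imwrite(f"pics/{f}.png",s["image"][:,:,::-1]); np.savez(f"{f}.npz",**s)
    return s
E
python3 - <<'E'
from plant import r
from h import *
s=snap(r,"wrist","w1"); print(s["fx"],s["pose"]); st=r.get_state(); print(st["clock"],st["tool_pos"],R.from_quat(st["eef_rot"]).as_matrix(),st["contact_force"],st["opening"])
print("expected pin grip px",proj(s,[.5541,-.2130,.085]),"hinge",proj(s,[.488,-.157,.085]),"hub",proj(s,[.576,-.0855,.087]))
E
```

```text
372.090322946208 [[ 0.9941  0.1035  0.0326  0.561 ]
 [-0.1085  0.9511  0.2891 -0.1413]
 [-0.0011 -0.291   0.9567  0.3542]
 [ 0.      0.      0.      1.    ]]
1.35 [ 0.5528 -0.2152  0.2085] [[ 0.1084  0.9941 -0.0015]
 [ 0.9941 -0.1084 -0.0014]
 [-0.0015 -0.0013 -1.    ]] [ 0.1388  0.0494 -0.2744] 0.7004832224196424
expected pin grip px [318.6944 225.7348] hinge [217.7905 159.7566] hub [331.3134  32.2642]
```

View pics/w1.png

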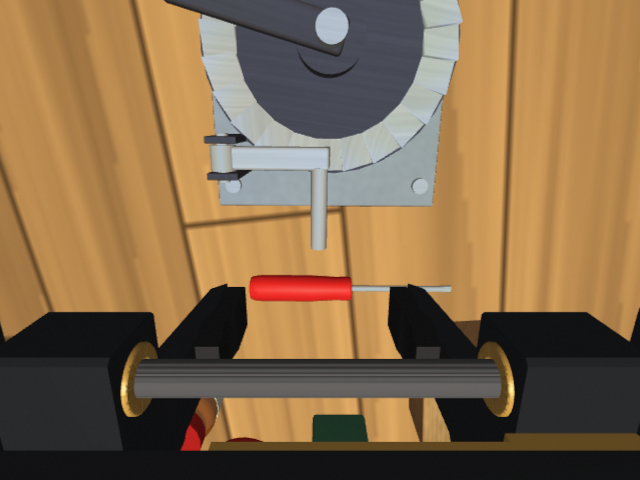

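The wrist view shows the hinge at (221,158), the pin from (320,170) to its free end at (319,249), the pawl bar between rows 147 and 170, and the hub at (332,26).

Run:
```python
from h import *
s=dict(np.load("w1.npz"))
e=plane(s,(319,248.5),.083); b=plane(s,(320,170),.085); h=plane(s,(221,158),.090); hub=plane(s,(332,26),.092)
print(e,b,h,hub, np.linalg.norm(e-b), "pin dir deg",np.degrees(np.arctan2(*(b-e)[[1,0]])),"bar",np.degrees(np.arctan2(*(plane(s,(328,158),.093)-h)[[1,0]])), (h-hub)*1000)
c=[plane(s,p,.012) for p in [(220,205),(433,206)]]; print(c,np.degrees(np.arctan2(*(c[1]-c[0])[[1,0]])))
```

```text
[ 0.5523 -0.2315  0.083 ] [ 0.5595 -0.172   0.085 ] [ 0.4918 -0.1558  0.09  ] [ 0.5765 -0.0831  0.092 ] 0.05996716440549557 pin dir deg 83.17985722669236 bar -6.030477168375332 [-84.6879 -72.6757  -2.    ]
[array([ 0.4625, -0.2025,  0.012 ]), array([ 0.6607, -0.225 ,  0.012 ])] -6.487526172158418
```

>>> carry_out(
  rows=[
    [[0.1,0.15,4],[0,0,0],0.4],
    [[0.1,0.15,8],[0,0,0],0.4],
    [[0.1,0.15,11],[0,0,0],0.4],
    [[0.1,0.15,13],[0,0,0],0.4],
    [[0.1,0.15,14.2],[0,0,0],0.4],
    [[0.1,0.15,14.2],[0,0,0],0.4],
    [[0.1,0.15,14.2],[0,0,0],0.4],
  ],
  newtons=15,
)

```text
clock: 2.05
tool_pos: [0.5559, -0.2131, 0.0675]
eef_rot: [0.744, 0.668, 0.0, 0.001]
contact_force: [-0.1, -0.2, 0.0]
opening: 0.595
finger_force: 0.0
```

>>> carry_out(
  rows=[
    [[0,0,0],[0,0,0],0.7],
    [[0,0,0],[0,0,0],0.8],
    [[0,0,0],[0,0,0],1],
    [[0,0,0],[0,0,0],1],
    [[0,0,0],[0,0,0],1],
    [[0,0,0],[0,0,0],1],
    [[0,0,0],[0,0,0],1],
  ],
)

```text
clock: 2.75
tool_pos: [0.5539, -0.2121, 0.0666]
eef_rot: [0.744, 0.669, -0.001, -0.001]
contact_force: [-4.6, 1.2, 4.8]
opening: 0.117
finger_force: 14.5
```

Run:
```python
from plant import r
from h import *
st=r.get_state(); print(st["clock"],st["tool_pos"],st["contact_force"],st["moment"],st["opening"],st["finger_force"])
# rows: pin circle, hinge along clamp x. tool y = clamp +x, tool z down
for a in np.linspace(0,2.05,13): print(round(a,2),round(6.8*(np.cos(a)-1),2),round(-6.8*np.sin(a),2))
```

```text
2.75 [ 0.5539 -0.2121  0.0666] [-4.5976  1.1942  4.7659] [ 0.1883  0.9852 -0.0218] 0.1165194544704845 14.47675421833992
0.0 0.0 -0.0
0.17 -0.1 -1.16
0.34 -0.39 -2.28
0.51 -0.87 -3.33
0.68 -1.53 -4.29
0.85 -2.33 -5.13
1.02 -3.27 -5.81
1.2 -4.31 -6.33
1.37 -5.42 -6.66
1.54 -6.57 -6.8
1.71 -7.73 -6.74
1.88 -8.86 -6.48
2.05 -9.94 -6.03
```

>>> carry_out(
  rows=[
    [[0,-0.1,-0.6],[0,0,0],1],
    [[0,-0.2,-1.16],[0,0,0],1],
    [[0,-0.3,-1.7],[0,0,0],1],
    [[0,-0.49,-2.28],[0,0,0],1],
    [[0,-0.7,-2.8],[0,0,0],1],
    [[0,-0.97,-3.33],[0,0,0],1],
    [[0,-1.63,-4.29],[0,0,0],1],
    [[0,-2.43,-5.13],[0,0,0],1],
  ],
  newtons=20,
)

```text
clock: 3.55
tool_pos: [0.5255, -0.2087, 0.1156]
eef_rot: [0.743, 0.669, -0.004, -0.005]
contact_force: [-8.0, 2.7, -21.6]
opening: 0.1
finger_force: 21.4
```

>>> carry_out(
  rows=[
    [[0,0,0],[0,0,0],1],
    [[0,0,0],[0,0,0],1],
  ],
  newtons=30,
)

```text
clock: 3.75
tool_pos: [0.5254, -0.2087, 0.1156]
eef_rot: [0.743, 0.669, -0.004, -0.005]
contact_force: [-8.5, 1.9, -14.5]
opening: 0.098
finger_force: 30.9
```

Run:
```python
from plant import r
from h import *
s=snap(r,"wrist","w2")
```

```text
(no output)
```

View pics/w2.png

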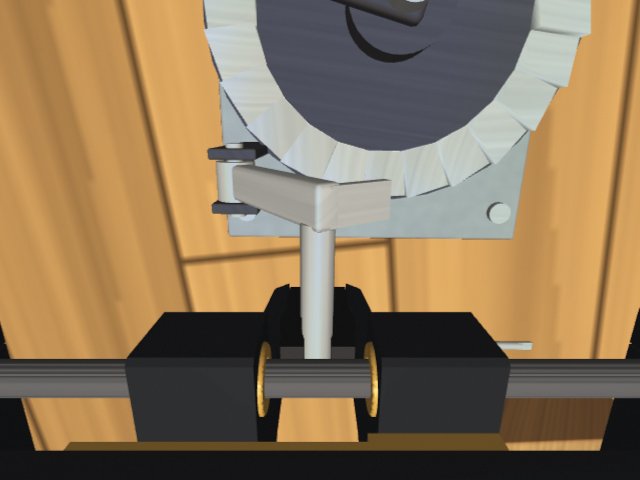

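The pin is held at (317,300) and the nose is well clear of the wheel. The force is mostly radial, because the pawl started on a ramp, so I'm correcting the arc.

>>> carry_out(
  rows=[
    [[0,-0.49,0.19],[0,0,0],1],
    [[0,-0.95,-0.1],[0,0,0],1],
    [[0,-1.42,-0.38],[0,0,0],1],
    [[0,-1.9,-0.6],[0,0,0],1],
    [[0,-2.36,-0.77],[0,0,0],1],
    [[0,-2.85,-0.91],[0,0,0],1],
    [[0,-3.35,-1.02],[0,0,0],1],
    [[0,-3.85,-1.09],[0,0,0],1],
    [[0,-4.36,-1.12],[0,0,0],1],
    [[0,-4.36,-1.12],[0,0,0],1],
  ],
  newtons=20,
)

```text
clock: 4.8
tool_pos: [0.4897, -0.2048, 0.1304]
eef_rot: [0.743, 0.669, 0.001, 0.002]
contact_force: [2.8, 3.8, -7.1]
opening: 0.108
finger_force: 20.3
```

>>> carry_out(
  rows=[
    [[0,-0.5,0.1],[0,0,0],1],
    [[0,-1.02,0.16],[0,0,0],1],
    [[0,-1.52,0.25],[0,0,0],1],
    [[0,-2.01,0.36],[0,0,0],1],
    [[0,-2.5,0.52],[0,0,0],1],
    [[0,-2.97,0.72],[0,0,0],1],
    [[0,-3.27,0.87],[0,0,0],1],
    [[0,-3.27,0.87],[0,0,0],1],
  ],
)

```text
clock: 5.6
tool_pos: [0.4578, -0.2012, 0.1212]
eef_rot: [0.743, 0.669, 0.002, 0.002]
contact_force: [4.4, 3.3, -5.8]
opening: 0.1
finger_force: 20.3
```

>>> carry_out(
  rows=[
    [[0,0,0],[0,0,0],0.5],
    [[0,0,0],[0,0,0],0.4],
    [[0,0,0],[0,0,0],0.3],
    [[0,0,0],[0,0,0],0.3],
    [[0,0,-2],[0,0,0],0.3],
    [[0,0,-5],[0,0,0],0.3],
    [[0,0,-9],[0,0,0],0.3],
    [[0,0,-12],[0,0,0],0.3],
    [[0,0,-12],[0,0,0],0.3],
    [[0,0,-12],[0,0,0],0.3],
  ],
)

```text
clock: 6.6
tool_pos: [0.4553, -0.2021, 0.2408]
eef_rot: [0.744, 0.669, -0.0, 0.001]
contact_force: [0.6, 0.9, -1.0]
opening: 0.7
finger_force: 0.0
```

Run:
```python
from plant import r
from h import *
s=snap(r,"wrist","w3"); st=r.get_state(); print(st["clock"],st["tool_pos"],st["contact_force"],st["opening"])
h=np.array([.4895,-.156,.085]); X=np.array([.9945,-.1045,0])
for a in (1.4,2.03,2.2): 
    p=np.array([.4935,-.2084,.085])+X*(-.005)+.068*(np.cos(a)*X+np.sin(a)*np.array([0,0,1])); print(a,p,proj(s,p))
```

```text
6.65 [ 0.4547 -0.2019  0.2399] [ 0.4057 -1.1173 -0.0972] 0.6968615925146316
1.4 [ 0.5    -0.2091  0.152 ] [385.1094 245.2219]
2.03 [ 0.4586 -0.2047  0.146 ] [322.0926 242.6458]
2.2 [ 0.4487 -0.2037  0.14  ] [307.7381 240.088 ]
```

View pics/w3.png

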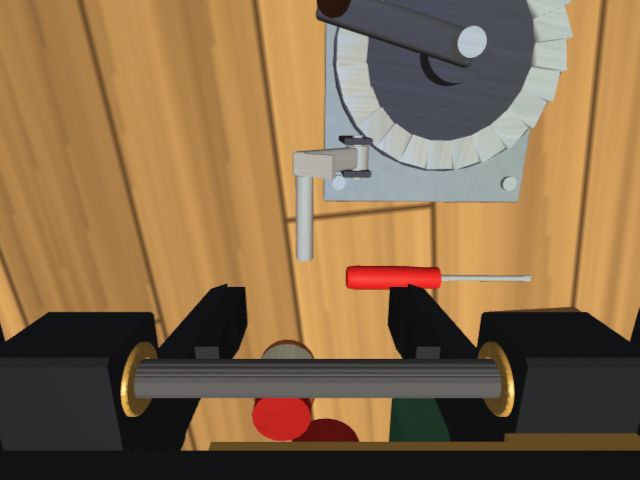

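The pawl is thrown right back, with its pin at (305,215). The hub is at (472,42) and the knob top is at about (333,3), on the image edge.

Run:
```python
from h import *
s=dict(np.load("w3.npz"))
hub=plane(s,(472,42),.092);k=plane(s,(333,2),.148);arm=plane(s,(324,15),.087)
print(hub,k,np.linalg.norm((k-hub)[:2]),arm,np.linalg.norm((arm-hub)[:2]))
w1=dict(np.load("w1.npz"))
# arm direction via edges w1: mid points on the arm
c=plane(w1,(332,26),.087); 
for px in [(250,9),(290,28)]: print(plane(w1,px,.087))
```

```text
[ 0.5794 -0.0839  0.092 ] [ 0.4793 -0.0636  0.148 ] 0.10210988311744099 [ 0.4763 -0.0544  0.087 ] 0.10720220739040576
[ 0.5262 -0.0668  0.087 ]
[ 0.5499 -0.0802  0.087 ]
```

>>> carry_out(
  rows=[
    [[4,0.6,0],[0,0,0],0.3],
    [[8,1.2,0],[0,0,0],0.3],
    [[10.4,1.4,0],[0,0,0],0.3],
    [[10.4,1.4,0],[0,0,0],0.3],
    [[10.4,1.4,0],[0,0,0],0.3],
  ],
)

```text
clock: 7.15
tool_pos: [0.4795, -0.0999, 0.2393]
eef_rot: [0.743, 0.669, -0.001, -0.001]
contact_force: [-0.5, 0.7, -0.7]
opening: 0.704
finger_force: 0.0
```

Run:
```python
from plant import r
from h import *
s=snap(r,"wrist","w4"); st=r.get_state(); print(st["clock"],st["tool_pos"])
hsv=cv2.cvtColor(s["image"],cv2.COLOR_RGB2HSV)
print("exp",proj(s,[.480,-.052,.148]))
# dark wooden knob: brown, dark
m=((hsv[...,0]<15)&(hsv[...,1]>90)&(hsv[...,2]<110)).astype(np.uint8)
n,_,st_,c=cv2.connectedComponentsWithStats(m)
for i in range(1,n):
    if st_[i,4]>300: print(st_[i],c[i],plane(s,c[i],.148))
cv2.imwrite("pics/w4c.png",s["image"][:400,100:,::-1])
```

```text
7.2 [ 0.4795 -0.1009  0.2394]
exp [310.1712 168.8088]
[296 138  37  40 479] [317.7015 153.2672] [ 0.4857 -0.043   0.148 ]
```

View pics/w4.png

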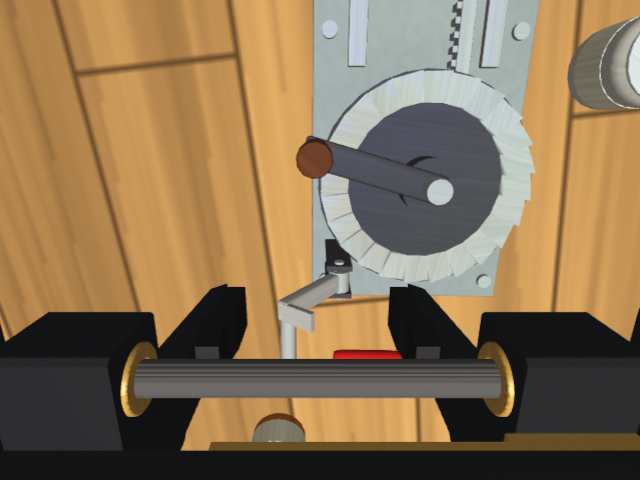

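The knob top is at (314,159), the hub at (440,191), and the dark disc is centred near (425,178). The pawl is still back, with its bar at (310,300).

Run:
```python
from h import *
s=dict(np.load("w4.npz"))
k=plane(s,(314,159),.148);h=plane(s,(440,191),.092)
# rim points for axis on tooth face
im=cv2.cvtColor(s["image"],cv2.COLOR_RGB2HSV); 
m=((s["image"].max(2)<115)&(im[...,1]<90)).astype(np.uint8); m[:95]=0;m[262:]=0;m[:,:345]=0;m[:,510:]=0
m=cv2.morphologyEx(m,cv2.MORPH_OPEN,np.ones((5,5)))
c=cv2.convexHull(max(cv2.findContours(m,0,2)[0],key=cv2.contourArea))[:,0]
P=np.array([plane(s,p,.057)[:2] for p in c]); A=np.c_[2*P,np.ones(len(P))]; x=np.linalg.lstsq(A,(P**2).sum(1),rcond=None)[0]
print("disc",x[:2],np.sqrt(x[2]+x[0]**2+x[1]**2))
d=(k-h)[:2]; print(k,h,np.linalg.norm(d),"wheel angle",np.deg2rad(172-(np.degrees(np.arctan2(d[1],d[0]))+6.2)))
```

```text
disc [ 0.5743 -0.0842] 0.06765309893198199
[ 0.4831 -0.0462  0.148 ] [ 0.5786 -0.0861  0.092 ] 0.1034954442864613 wheel angle 0.14795779509612036
```

>>> carry_out(
  rows=[
    [[3,-0.1,0],[0,0,0],0.3],
    [[5.25,-0.3,3],[0,0,0],0.3],
    [[5.25,-0.3,7],[0,0,0],0.3],
    [[5.25,-0.3,10],[0,0,0],0.3],
    [[5.25,-0.3,12],[0,0,0],0.3],
    [[5.25,-0.3,13.1],[0,0,0],0.3],
    [[5.25,-0.3,13.1],[0,0,0],0.3],
    [[5.25,-0.3,13.1],[0,0,0],0.5],
    [[5.25,-0.3,13.1],[0,0,0],0.6],
    [[5.25,-0.3,13.1],[0,0,0],0.9],
    [[5.25,-0.3,13.1],[0,0,0],0.9],
    [[5.25,-0.3,13.1],[0,0,0],0.9],
  ],
  newtons=25,
)

```text
clock: 8.4
tool_pos: [0.4832, -0.0473, 0.1099]
eef_rot: [0.743, 0.669, 0.0, 0.0]
contact_force: [-5.5, 1.9, 4.0]
opening: 0.274
finger_force: 3.9
```

>>> carry_out(
  rows=[
    [[0,0,0],[0,0,0],0.9],
    [[0,0,0],[0,0,0],0.9],
  ],
)

```text
clock: 8.6
tool_pos: [0.483, -0.0472, 0.1099]
eef_rot: [0.743, 0.669, -0.0, 0.0]
contact_force: [-1.7, 0.5, 5.4]
opening: 0.267
finger_force: 25.0
```

```bash
cat >> h.py <<'E'
AX=np.array([.5755,-.0845]); YAW=np.deg2rad(-6.2)
def knob(st):
    d=st["tool_pos"][:2]-AX; a=np.arctan2(d[1],d[0]); t=np.array([np.sin(a),-np.cos(a)]); n=d/np.linalg.norm(d)
    print("t",st["clock"],"tcp",st["tool_pos"],"rad",np.linalg.norm(d)*1e3,"wheel",np.deg2rad(172)-(a-YAW),"Ftan(back+)",-t@st["contact_force"][:2],"Frad",n@st["contact_force"][:2],"Fz",st["contact_force"][2],"open",st["opening"],st["finger_force"])
    return a
def rows(st,das,rad=.1,cmd=None):
    """tool-frame shifts cm for knob angles a+da (backwards +) on circle"""
    p0=st["tool_pos"][:2] if cmd is None else np.array(cmd); d=st["tool_pos"][:2]-AX; a=np.arctan2(d[1],d[0])
    Rm=R.from_quat(st["eef_rot"]).as_matrix()
    for da in das:
        p=AX+rad*np.array([np.cos(a-da),np.sin(a-da)]); v=Rm.T@np.r_[p-p0,0]; print(round(da,3),(v*100).round(2))
E
python3 - <<'E'
from plant import r
from h import *
st=r.get_state(); knob(st); print(st["eef_rot"],st["contact_force"]); rows(st,np.arange(1,11)*.06)
E
```

```text
t 8.6 tcp [ 0.483  -0.0472  0.1099] rad 99.72115389999139 wheel 0.1354542967176906 Ftan(back+) 0.17562050290967285 Frad 1.7300997935143083 Fz 5.3752403531702475 open 0.2674259857467522 24.999941987916827
[ 0.7434  0.6688 -0.      0.0002] [-1.6702  0.4841  5.3752]
0.06 [ 0.58  0.15 -0.  ]
0.12 [ 1.14  0.37 -0.  ]
0.18 [ 1.69  0.62 -0.  ]
0.24 [ 2.22  0.9  -0.  ]
0.3 [ 2.73  1.21 -0.  ]
0.36 [ 3.22  1.56 -0.  ]
0.42 [ 3.69  1.93 -0.  ]
0.48 [ 4.14  2.33 -0.  ]
0.54 [ 4.56  2.75 -0.  ]
0.6 [ 4.96  3.2  -0.  ]
```

>>> carry_out(
  rows=[
    [[0.58,0.15,0],[0,0,0],0.9],
    [[1.14,0.37,0],[0,0,0],0.9],
    [[1.69,0.62,0],[0,0,0],0.9],
    [[2.22,0.9,0],[0,0,0],0.9],
    [[2.73,1.21,0],[0,0,0],0.9],
    [[3.22,1.56,0],[0,0,0],0.9],
    [[3.69,1.93,0],[0,0,0],0.9],
    [[4.14,2.33,0],[0,0,0],0.9],
    [[4.56,2.75,0],[0,0,0],0.9],
    [[4.96,3.2,0],[0,0,0],0.9],
    [[4.96,3.2,0],[0,0,0],0.9],
  ],
)

```text
clock: 9.7
tool_pos: [0.5213, -0.0011, 0.1099]
eef_rot: [0.743, 0.669, 0.001, 0.001]
contact_force: [0.3, -0.2, 5.6]
opening: 0.261
finger_force: 25.0
```

Run:
```python
from plant import r
from h import *
st=r.get_state(); knob(st); rows(st,np.arange(1,13)*.04)
t=snap(r,"top","top1"); s=snap(r,"scene","scene1")
# jaw column profile along y in top view: sample brightness along line x=0.52 at jaw top height & stop
for tt,n in((t,"t"),(dict(np.load("top0.npz")),"t0")):
    hsv=cv2.cvtColor(tt["image"],cv2.COLOR_RGB2HSV); m=((hsv[...,1]>110)&(hsv[...,0]<18)).astype(np.uint8); m[:195]=0;m[262:]=0;m[:,:150]=0;m[:,262:]=0
    q,_,a,c=cv2.connectedComponentsWithStats(m); i=1+a[1:,4].argmax(); print(n,a[i],c[i],plane(tt,c[i],.07))
```

```text
t 9.7 tcp [ 0.5213 -0.0011  0.1099] rad 99.47842207301737 wheel 0.747310702889135 Ftan(back+) -0.20274254196725694 Frad -0.31287508316171064 Fz 5.55668050155413 open 0.26067150114373977 25.00071815215051
0.04 [0.29 0.28 0.  ]
0.08 [0.52 0.61 0.  ]
0.12 [0.74 0.94 0.  ]
0.16 [0.94 1.29 0.  ]
0.2 [1.14 1.64 0.  ]
0.24 [1.31 1.99 0.  ]
0.28 [1.48 2.36 0.01]
0.32 [1.63 2.73 0.01]
0.36 [1.76 3.11 0.01]
0.4 [1.88 3.49 0.01]
0.44 [1.98 3.88 0.01]
0.48 [2.07 4.27 0.01]
t [190 198  16  45 335] [196.6806 217.9075] [0.628  0.1323 0.07  ]
t0 [179 197  20  65 701] [188.5078 229.428 ] [0.5992 0.1521 0.07  ]
```

>>> carry_out(
  rows=[
    [[0.29,0.28,0],[0,0,0],0.9],
    [[0.52,0.61,0],[0,0,0],0.9],
    [[0.74,0.94,0],[0,0,0],0.9],
    [[0.94,1.29,0],[0,0,0],0.9],
    [[1.14,1.64,0],[0,0,0],0.9],
    [[1.31,1.99,0],[0,0,0],0.9],
    [[1.48,2.36,0],[0,0,0],0.9],
    [[1.63,2.73,0],[0,0,0],0.9],
    [[1.76,3.11,0],[0,0,0],0.9],
    [[1.88,3.49,0],[0,0,0],0.9],
    [[1.88,3.49,0],[0,0,0],0.9],
  ],
)

```text
clock: 10.9
tool_pos: [0.557, 0.0132, 0.1099]
eef_rot: [0.744, 0.669, -0.0, 0.0]
contact_force: [0.4, -0.9, 7.3]
opening: 0.262
finger_force: 25.0
```

Run:
```python
from plant import r
from h import *
st=r.get_state(); knob(st); rows(st,np.arange(1,11)*.015)
t=snap(r,"top","top2"); s=snap(r,"scene","scene2")
S=cv2.resize(s["image"][225:300,380:480,::-1],None,fx=5,fy=5,interpolation=cv2.INTER_CUBIC)
T=cv2.resize(t["image"][185:270,160:260,::-1],None,fx=3,fy=3,interpolation=cv2.INTER_CUBIC)
v=np.zeros((375,800,3),np.uint8); v[:,:500]=S; v[:255,500:]=T; cv2.imwrite("pics/gap.png",v)
```

```text
t 10.9 tcp [0.557  0.0132 0.1099] rad 99.42030262620574 wheel 1.1359333917686363 Ftan(back+) -0.2519936764033234 Frad -0.9428601877085796 Fz 7.309693338238742 open 0.2623491849649727 24.999935254454613
0.015 [ 0.1   0.13 -0.  ]
0.03 [ 0.14  0.27 -0.  ]
0.045 [ 0.18  0.42 -0.  ]
0.06 [0.21 0.56 0.  ]
0.075 [0.25 0.71 0.  ]
0.09 [0.28 0.86 0.  ]
0.105 [0.31 1.   0.  ]
0.12 [0.33 1.15 0.  ]
0.135 [0.36 1.3  0.  ]
0.15 [0.38 1.45 0.  ]
```

View pics/gap.png

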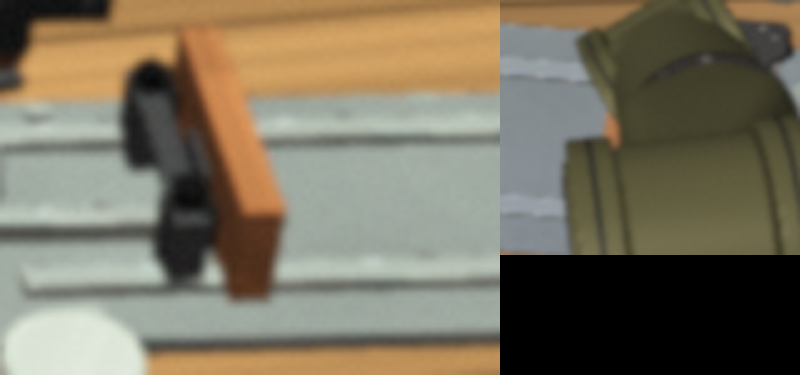

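The scene crop shows the jaw's back at about (215,200), a few millimetres from the buffers at (200,200). From here I creep.

>>> carry_out(
  rows=[
    [[0.1,0.13,0],[0,0,0],0.9],
    [[0.14,0.27,0],[0,0,0],0.9],
    [[0.18,0.42,0],[0,0,0],0.9],
    [[0.21,0.56,0],[0,0,0],0.9],
    [[0.25,0.71,0],[0,0,0],0.9],
  ],
)

```text
clock: 11.5
tool_pos: [0.5633, 0.0142, 0.1099]
eef_rot: [0.744, 0.668, -0.001, 0.0]
contact_force: [-1.8, -3.2, 7.9]
opening: 0.259
finger_force: 25.0
```

>>> carry_out(
  rows=[
    [[0,0,0],[0,0,0],0.9],
  ],
)

```text
clock: 11.6
tool_pos: [0.5637, 0.0142, 0.1099]
eef_rot: [0.744, 0.668, -0.001, 0.0]
contact_force: [-1.5, -2.4, 7.5]
opening: 0.263
finger_force: 25.0
```

Run:
```python
from plant import r
from h import *
st=r.get_state(); knob(st); rows(st,np.arange(1,8)*.01); print(st["contact_force"])
```

```text
t 11.6 tcp [0.5637 0.0142 0.1099] rad 99.44759152065218 wheel 1.2040751916173698 Ftan(back+) 1.796108107869844 Frad -2.1870548353389623 Fz 7.514735929159324 open 0.2634539414963216 25.000508073717356
0.01 [ 0.08  0.09 -0.  ]
0.02 [ 0.1   0.18 -0.  ]
0.03 [ 0.12  0.28 -0.  ]
0.04 [ 0.14  0.38 -0.  ]
0.05 [ 0.15  0.48 -0.  ]
0.06 [ 0.17  0.58 -0.  ]
0.07 [ 0.19  0.67 -0.  ]
[-1.524  -2.3846  7.5147]
```

>>> carry_out(
  rows=[
    [[0.02,0.1,0],[0,0,0],0.9],
    [[0.04,0.2,0],[0,0,0],0.9],
    [[0.06,0.3,0],[0,0,0],0.9],
    [[0.06,0.3,0],[0,0,0],0.9],
  ],
)

```text
clock: 12.0
tool_pos: [0.5666, 0.0145, 0.1099]
eef_rot: [0.744, 0.668, -0.001, 0.0]
contact_force: [-1.3, -2.3, 8.2]
opening: 0.266
finger_force: 25.0
```

>>> carry_out(
  rows=[
    [[0.02,0.1,0],[0,0,0],0.9],
    [[0.03,0.2,0],[0,0,0],0.9],
    [[0.04,0.3,0],[0,0,0],0.9],
    [[0.04,0.3,0],[0,0,0],0.9],
  ],
)

```text
clock: 12.4
tool_pos: [0.5696, 0.0148, 0.1099]
eef_rot: [0.744, 0.668, -0.001, 0.0]
contact_force: [-1.3, -1.6, 8.4]
opening: 0.262
finger_force: 25.0
```

>>> carry_out(
  rows=[
    [[0.02,0.1,0],[0,0,0],0.9],
    [[0.03,0.2,0],[0,0,0],0.9],
    [[0.03,0.3,0],[0,0,0],0.9],
    [[0.03,0.3,0],[0,0,0],0.9],
  ],
)

```text
clock: 12.8
tool_pos: [0.5726, 0.0149, 0.1099]
eef_rot: [0.744, 0.669, -0.001, 0.0]
contact_force: [-1.0, -2.2, 8.3]
opening: 0.261
finger_force: 25.0
```

Run:
```python
from plant import r
from h import *
st=r.get_state(); knob(st); rows(st,np.arange(1,5)*.01,.0994); print(st["contact_force"])
```

```text
t 12.8 tcp [0.5726 0.0149 0.1099] rad 99.44390199923099 wheel 1.2938069580502842 Ftan(back+) 1.0957444186347751 Frad -2.1624833604990146 Fz 8.277305276024919 open 0.26121768465816386 25.000659842044115
0.01 [ 0.01  0.1  -0.  ]
0.02 [ 0.02  0.2  -0.  ]
0.03 [ 0.03  0.3  -0.  ]
0.04 [ 0.04  0.4  -0.  ]
[-1.0322 -2.1935  8.2773]
```

>>> carry_out(
  rows=[
    [[0.01,0.1,0],[0,0,0],0.9],
    [[0.02,0.2,0],[0,0,0],0.9],
    [[0.03,0.3,0],[0,0,0],0.9],
    [[0.03,0.3,0],[0,0,0],0.9],
  ],
)

```text
clock: 13.2
tool_pos: [0.5756, 0.0149, 0.1099]
eef_rot: [0.744, 0.669, -0.001, 0.0]
contact_force: [-2.3, -2.3, 8.3]
opening: 0.265
finger_force: 25.0
```

>>> carry_out(
  rows=[
    [[0.01,0.1,0],[0,0,0],0.9],
    [[0.01,0.2,0],[0,0,0],0.9],
    [[0.02,0.3,0],[0,0,0],0.9],
    [[0.02,0.3,0],[0,0,0],0.9],
  ],
)

```text
clock: 13.6
tool_pos: [0.5774, 0.0149, 0.1099]
eef_rot: [0.744, 0.669, -0.002, -0.0]
contact_force: [-4.6, -2.0, 10.7]
opening: 0.263
finger_force: 25.0
```

>>> carry_out(
  rows=[
    [[0,0.1,0],[0,0,0],0.9],
    [[0.01,0.2,0],[0,0,0],0.9],
    [[0.01,0.3,0],[0,0,0],0.9],
    [[0.01,0.3,0],[0,0,0],0.9],
  ],
)

```text
clock: 14.0
tool_pos: [0.5787, 0.0149, 0.1098]
eef_rot: [0.743, 0.669, -0.003, -0.001]
contact_force: [-7.4, -1.3, 14.4]
opening: 0.265
finger_force: 25.0
```

Run:
```python
from plant import r
from h import *
st=r.get_state(); knob(st); rows(st,np.arange(1,5)*.01,.0994); print(st["contact_force"])
s=snap(r,"scene","scene3")
S=cv2.resize(s["image"][225:300,380:480,::-1],None,fx=6,fy=6,interpolation=cv2.INTER_CUBIC); cv2.imwrite("pics/gap3.png",S)
```

```text
t 14.0 tcp [0.5787 0.0149 0.1098] rad 99.40282832796319 wheel 1.354667767281857 Ftan(back+) 7.353448297193623 Frad -1.53435854016084 Fz 14.402602305191268 open 0.26458607113055865 25.010251812636852
0.01 [ 0.01  0.1  -0.  ]
0.02 [ 0.01  0.2  -0.  ]
0.03 [ 0.02  0.3  -0.  ]
0.04 [ 0.02  0.4  -0.  ]
[-7.3984 -1.3005 14.4026]
```

The reaction rises from 2 to 7.4 N at a wheel angle of about 1.33 to 1.35, so the jaw is on the buffers at roughly 18 N, well under 45 N. I ease off the arm's push, then release.

>>> carry_out(
  rows=[
    [[0,-0.2,0],[0,0,0],0.9],
    [[0,-0.36,0],[0,0,0],0.9],
    [[0,-0.36,0],[0,0,0],0.9],
  ],
)

```text
clock: 14.35
tool_pos: [0.5774, 0.0149, 0.1099]
eef_rot: [0.744, 0.669, -0.001, -0.0]
contact_force: [-2.0, -2.0, 8.8]
opening: 0.264
finger_force: 25.0
```

>>> carry_out(
  rows=[
    [[0,0,0],[0,0,0],0.6],
    [[0,0,0],[0,0,0],0.4],
    [[0,0,0],[0,0,0],0.3],
    [[0,0,-2],[0,0,0],0.3],
    [[0,0,-5],[0,0,0],0.3],
    [[0,0,-9],[0,0,0],0.3],
    [[0,0,-13],[0,0,0],0.3],
    [[0,0,-13],[0,0,0],0.3],
    [[0,0,-13],[0,0,0],0.3],
  ],
)

```text
clock: 15.25
tool_pos: [0.5789, 0.0159, 0.2399]
eef_rot: [0.744, 0.669, 0.0, 0.0]
contact_force: [-0.7, -0.7, -0.7]
opening: 0.694
finger_force: 0.0
```

Run:
```python
from plant import r
from h import *
st=r.get_state(); print(st["clock"],st["tool_pos"],st["contact_force"],st["opening"])
Rm=R.from_quat(st["eef_rot"]).as_matrix()
# pin grip location at 2.2 : hinge from measured circle: pin at a=2.03 held at tcp (.4578,-.2012)
X=np.array([.9943,-.108]); h=np.array([.4578,-.2012])-.068*np.cos(2.03)*X; p=h+.068*np.cos(2.2)*X
print("hinge",h,"pin2.2",p,.085+.068*np.sin(2.2)-.019)
print((Rm.T@np.r_[p-st["tool_pos"][:2],0]*100).round(2))
```

```text
15.25 [0.5789 0.0159 0.2399] [-0.7467 -0.6866 -0.7408] 0.6936904784880573
hinge [ 0.4878 -0.2045] pin2.2 [ 0.448  -0.2001] 0.12097775545973212
[-22.86 -10.73  -0.02]
```

>>> carry_out(
  rows=[
    [[-5,-2.35,0],[0,0,0],0.3],
    [[-9.5,-4.5,0],[0,0,0],0.3],
    [[-14,-6.6,0],[0,0,0],0.3],
    [[-18.5,-8.7,0],[0,0,0],0.3],
    [[-22.9,-10.8,0],[0,0,0],0.3],
    [[-22.9,-10.8,0],[0,0,0],0.3],
    [[-22.9,-10.8,3],[0,0,0],0.3],
    [[-22.9,-10.8,6],[0,0,0],0.3],
    [[-22.9,-10.8,9],[0,0,0],0.3],
    [[-22.9,-10.8,11.8],[0,0,0],0.3],
    [[-22.9,-10.8,11.8],[0,0,0],0.3],
    [[-22.9,-10.8,11.8],[0,0,0],0.3],
  ],
)

```text
clock: 16.45
tool_pos: [0.4465, -0.1997, 0.1209]
eef_rot: [0.743, 0.669, -0.001, -0.001]
contact_force: [-0.4, -0.4, -0.2]
opening: 0.696
finger_force: 0.0
```

>>> carry_out(
  rows=[
    [[0,0,0],[0,0,0],0.6],
    [[0,0,0],[0,0,0],0.8],
    [[0,0,0],[0,0,0],1],
    [[0,0,0],[0,0,0],1],
    [[0,0,0],[0,0,0],1],
    [[0,0,0],[0,0,0],1],
    [[0,0,0],[0,0,0],1],
    [[0,0,0],[0,0,0],1],
  ],
  newtons=15,
)

```text
clock: 17.25
tool_pos: [0.4466, -0.2005, 0.1215]
eef_rot: [0.744, 0.669, -0.0, -0.0]
contact_force: [-1.7, 0.5, 1.3]
opening: 0.127
finger_force: 14.7
```

Run:
```python
a0=2.2
import numpy as np
for a in np.arange(2.1,.1,-.1): print(round(a,2),round(6.8*(np.cos(a)-np.cos(a0)),2),round(-6.8*(np.sin(a)-np.sin(a0)),2))
```

```text
2.1 0.57 -0.37
2.0 1.17 -0.69
1.9 1.8 -0.94
1.8 2.46 -1.12
1.7 3.13 -1.25
1.6 3.8 -1.3
1.5 4.48 -1.29
1.4 5.16 -1.2
1.3 5.82 -1.05
1.2 6.47 -0.84
1.1 7.09 -0.56
1.0 7.68 -0.22
0.9 8.23 0.17
0.8 8.74 0.62
0.7 9.2 1.12
0.6 9.61 1.66
0.5 9.97 2.24
0.4 10.27 2.85
0.3 10.5 3.49
0.2 10.67 4.15
```

>>> carry_out(
  rows=[
    [[0,0.57,-0.37],[0,0,0],1],
    [[0,1.17,-0.69],[0,0,0],1],
    [[0,1.8,-0.94],[0,0,0],1],
    [[0,2.46,-1.12],[0,0,0],1],
    [[0,3.13,-1.25],[0,0,0],1],
    [[0,3.8,-1.3],[0,0,0],1],
    [[0,4.48,-1.29],[0,0,0],1],
    [[0,5.16,-1.2],[0,0,0],1],
    [[0,5.82,-1.05],[0,0,0],1],
    [[0,6.47,-0.84],[0,0,0],1],
    [[0,7.09,-0.56],[0,0,0],1],
    [[0,7.68,-0.22],[0,0,0],1],
  ],
)

```text
clock: 18.45
tool_pos: [0.5234, -0.209, 0.1233]
eef_rot: [0.744, 0.669, -0.001, -0.0]
contact_force: [-5.3, -1.4, -1.6]
opening: 0.12
finger_force: 15.0
```

>>> carry_out(
  rows=[
    [[0,0.5,0.39],[0,0,0],1],
    [[0,1.0,0.84],[0,0,0],1],
    [[0,1.45,1.34],[0,0,0],1],
    [[0,1.85,1.88],[0,0,0],1],
    [[0,2.2,2.46],[0,0,0],1],
    [[0,2.5,3.07],[0,0,0],1],
    [[0,2.72,3.71],[0,0,0],1],
    [[0,2.8,4.0],[0,0,0],1],
    [[0,2.8,4.0],[0,0,0],1],
  ],
)

```text
clock: 19.35
tool_pos: [0.5509, -0.2121, 0.0831]
eef_rot: [0.744, 0.669, -0.001, -0.0]
contact_force: [-5.9, -2.3, -1.9]
opening: 0.11
finger_force: 14.9
```

>>> carry_out(
  rows=[
    [[0,0,0],[0,0,0],0.7],
    [[0,0,0],[0,0,0],0.5],
    [[0,0,0],[0,0,0],0.4],
    [[0,0,0],[0,0,0],0.4],
    [[0,0,-2],[0,0,0],0.3],
    [[0,0,-5],[0,0,0],0.3],
    [[0,0,-9],[0,0,0],0.3],
    [[0,0,-13],[0,0,0],0.3],
    [[0,0,-15],[0,0,0],0.3],
    [[0,0,-15],[0,0,0],0.3],
    [[0,0,-15],[0,0,0],0.3],
  ],
)

```text
clock: 20.45
tool_pos: [0.5514, -0.2115, 0.2337]
eef_rot: [0.743, 0.669, 0.0, 0.0]
contact_force: [0.9, 0.6, -1.4]
opening: 0.701
finger_force: 0.0
```

Run:
```python
from plant import r
from h import *
st=r.get_state(); print(st["clock"],st["tool_pos"],st["contact_force"],st["opening"])
s=snap(r,"wrist","w5"); s2=snap(r,"scene","scene5")
Rm=R.from_quat(st["eef_rot"]).as_matrix()
print((Rm.T@np.r_[np.array([.5774,.0149])-st["tool_pos"][:2],0]*100).round(2))
```

```text
20.45 [ 0.5514 -0.2115  0.2337] [ 0.895   0.5641 -1.4252] 0.7011031176589428
[22.79  0.2  -0.01]
```

View pics/w5.png

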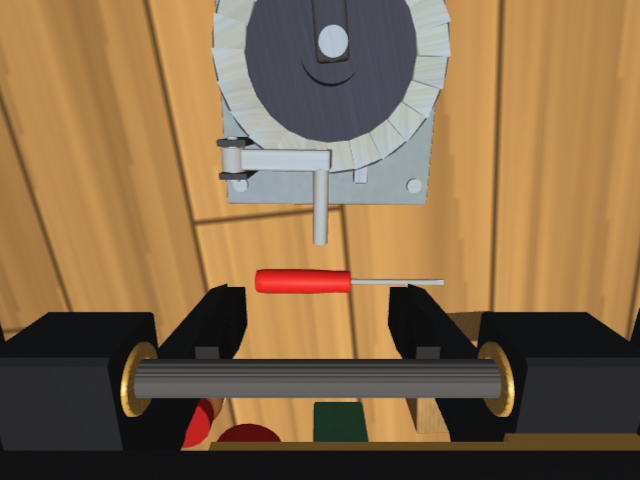

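The pawl is back down, with its bar over the teeth at (285,160) and its pin at (320,205). Now I return to the knob.

>>> carry_out(
  rows=[
    [[5,0,0],[0,0,0],0.3],
    [[10,0,0],[0,0,0],0.3],
    [[15,0.1,0],[0,0,0],0.3],
    [[20,0.1,0],[0,0,0],0.3],
    [[22.8,0.1,0],[0,0,0],0.3],
    [[22.8,0.1,0],[0,0,0],0.3],
    [[22.8,0.1,3],[0,0,0],0.3],
    [[22.8,0.1,6],[0,0,0],0.3],
    [[22.8,0.1,9],[0,0,0],0.3],
    [[22.8,0.1,11.5],[0,0,0],0.3],
    [[22.8,0.1,12.4],[0,0,0],0.3],
    [[22.8,0.1,12.4],[0,0,0],0.3],
  ],
)

```text
clock: 21.75
tool_pos: [0.5751, 0.0141, 0.108]
eef_rot: [0.744, 0.669, -0.002, -0.001]
contact_force: [0.8, -0.6, -0.9]
opening: 0.703
finger_force: 0.0
```

>>> carry_out(
  rows=[
    [[0,0,0],[0,0,0],0.5],
    [[0,0,0],[0,0,0],0.6],
    [[0,0,0],[0,0,0],0.9],
    [[0,0,0],[0,0,0],0.9],
    [[0,0,0],[0,0,0],0.9],
    [[0,0,0],[0,0,0],0.9],
  ],
  newtons=25,
)

```text
clock: 22.35
tool_pos: [0.5767, 0.0151, 0.1102]
eef_rot: [0.743, 0.669, 0.0, 0.0]
contact_force: [0.2, 0.3, 2.9]
opening: 0.269
finger_force: 25.0
```

Run:
```python
from plant import r
from h import *
st=r.get_state(); knob(st); rows(st,-np.arange(1,13)*.02,.0994)
s=snap(r,"wrist","w6"); print(proj(s,[.5545,-.212,.085]),proj(s,[.5595,-.172,.093])); print(s["pose"][:3,3])
S=snap(r,"scene","scene6"); cv2.imwrite("pics/v6.png",np.hstack([s["image"][:,:,::-1],np.vstack([cv2.resize(S["image"][225:265,275:325,::-1],(160,128)),np.zeros((352,160,3),np.uint8)])]))
```

```text
t 22.35 tcp [0.5767 0.0151 0.1102] rad 99.62129392156324 wheel 1.3351462913401144 Ftan(back+) -0.16855461879188094 Frad 0.2522745760691715 Fz 2.89700754811793 open 0.2690020886193116 25.000167125836015
-0.02 [-0.04 -0.2  -0.  ]
-0.04 [-0.07 -0.39 -0.  ]
-0.06 [-0.1  -0.59 -0.  ]
-0.08 [-0.13 -0.79 -0.  ]
-0.1 [-0.16 -0.98 -0.  ]
-0.12 [-0.2  -1.18 -0.  ]
-0.14 [-0.25 -1.37 -0.  ]
-0.16 [-0.3  -1.56 -0.  ]
-0.18 [-0.35 -1.75 -0.  ]
-0.2 [-0.4  -1.95 -0.  ]
-0.22 [-0.46 -2.14 -0.  ]
-0.24 [-0.53 -2.32 -0.  ]
[320.2098 592.8183] [321.6275 564.1907]
[0.5843 0.0885 0.2562]
```

View pics/v6.png

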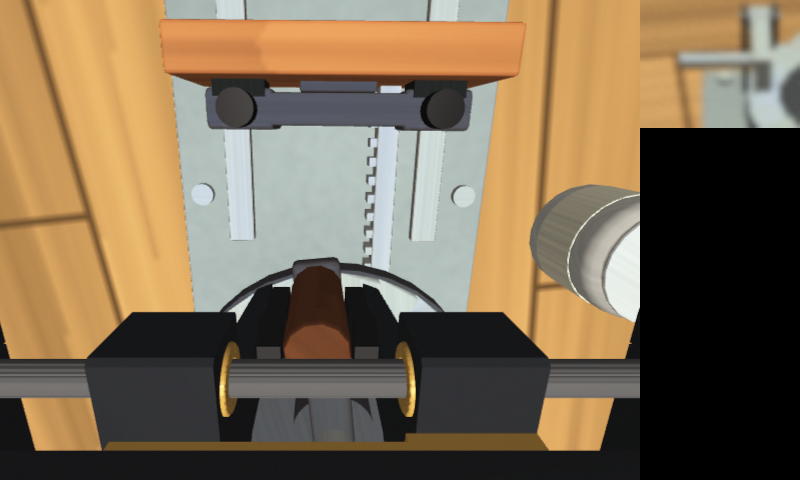

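The jaw's back face at (345,80) rests on the buffers at (237,90) and (445,90). The scene crop shows the pin clear of the arm, so I track its row in the scene camera to catch the click.

```bash
cat >> h.py <<'E'
def pinrow(s):
    im=s["image"].astype(float); P=im[236:254,289:301]; w=np.clip(P[...,2]-0.62*P[...,0]-8,0,None) # bluish-grey vs wood
    y=np.arange(236,254)[:,None]; pk=w.sum(1).argmax(); lo,hi=max(pk-4,0),pk+5; w=w[lo:hi]; y=y[lo:hi]
    return (w*y).sum()/w.sum(), w.sum()
E
python3 - <<'E'
from h import *
for f in ["scene0","scene5","scene6"]:
    s=dict(np.load(f+".npz")); print(f,pinrow(s))
X=np.array([.9943,-.108,0])
for a in (.005,.045,.085):
    h=np.array([.4878,-.2085,.085]); print(a,proj(s,h+.068*(np.cos(a)*X+np.r_[0,0,np.sin(a)])))
print(s["image"][238:250,294])
E
```

```text
scene0 (np.float64(244.5067060144912), np.float64(2724.42))
scene5 (np.float64(243.02663700885805), np.float64(2544.5800000000004))
scene6 (np.float64(243.03793523290267), np.float64(2611.82))
0.005 [291.8615 246.1231]
0.045 [291.8306 245.2545]
0.085 [291.7996 244.3599]
[[184 140  85]
 [180 137  84]
 [167 133  93]
 [160 152 136]
 [175 184 179]
 [173 181 179]
 [142 144 139]
 [124 112  96]
 [153 126  94]
 [183 152 112]
 [191 163 124]
 [191 164 128]]
```

>>> carry_out(
  rows=[
    [[-0.02,-0.1,0],[0,0,0],0.9],
    [[-0.04,-0.2,0],[0,0,0],0.9],
    [[-0.07,-0.39,0],[0,0,0],0.9],
    [[-0.07,-0.39,0],[0,0,0],0.9],
  ],
)

```text
clock: 22.85
tool_pos: [0.573, 0.0151, 0.1101]
eef_rot: [0.743, 0.669, 0.001, 0.0]
contact_force: [2.6, -0.4, 4.3]
opening: 0.263
finger_force: 25.0
```

```bash
cat > m.py <<'E'
from plant import r
from h import *
st=r.get_state(); knob(st); rows(st,-np.arange(1,4)*.02,.0995); print("pin",pinrow(snap(r,"scene")),pinrow(snap(r,"scene")))
E
python3 m.py
```

```text
t 22.85 tcp [0.573  0.0151 0.1101] rad 99.58753720813873 wheel 1.2974443919398515 Ftan(back+) -2.571587917308319 Frad -0.44764121145167385 Fz 4.302177865918099 open 0.26311740464867756 25.000041536986828
-0.02 [-0.04 -0.2  -0.  ]
-0.04 [-0.07 -0.39 -0.  ]
-0.06 [-0.1  -0.59 -0.  ]
pin (np.float64(243.11758457384806), np.float64(2711.2400000000002)) (np.float64(243.1133559951923), np.float64(2712.3400000000006))
```

>>> carry_out(
  rows=[
    [[-0.02,-0.1,0],[0,0,0],0.9],
    [[-0.04,-0.2,0],[0,0,0],0.9],
    [[-0.04,-0.2,0],[0,0,0],0.9],
  ],
)

```text
clock: 23.25
tool_pos: [0.5711, 0.015, 0.1102]
eef_rot: [0.743, 0.669, 0.001, 0.0]
contact_force: [2.3, 0.3, 6.3]
opening: 0.263
finger_force: 25.0
```

```bash
python3 m.py
```

```text
t 23.25 tcp [0.5711 0.015  0.1102] rad 99.60819854866807 wheel 1.278407237357266 Ftan(back+) -2.310513945365103 Frad 0.2246885827378231 Fz 6.291477383591379 open 0.2633903338985427 25.000068191438913
-0.02 [-0.04 -0.19 -0.  ]
-0.04 [-0.08 -0.39 -0.  ]
-0.06 [-0.12 -0.59 -0.  ]
pin (np.float64(245.1274528757854), np.float64(2482.7999999999997)) (np.float64(245.12823748281164), np.float64(2472.6))
```

>>> carry_out(
  rows=[
    [[-0.02,-0.1,0],[0,0,0],0.9],
    [[-0.04,-0.2,0],[0,0,0],0.9],
    [[-0.04,-0.2,0],[0,0,0],0.9],
  ],
)

```text
clock: 23.65
tool_pos: [0.569, 0.0149, 0.1101]
eef_rot: [0.743, 0.669, 0.001, 0.0]
contact_force: [2.3, -0.2, 5.4]
opening: 0.265
finger_force: 25.0
```

```bash
python3 m.py
```

```text
t 23.65 tcp [0.569  0.0149 0.1101] rad 99.61896525726162 wheel 1.2575404398999603 Ftan(back+) -2.316238879750906 Frad -0.3365863115626039 Fz 5.3688999139161036 open 0.26453395494333315 25.00001924112439
-0.02 [-0.05 -0.19 -0.  ]
-0.04 [-0.09 -0.39 -0.  ]
-0.06 [-0.13 -0.58 -0.  ]
pin (np.float64(245.02710496871896), np.float64(2538.28)) (np.float64(245.02192930652996), np.float64(2539.98))
```

The click shows as the pin row dropping 2 px, from 243.1 to 245.1, at a wheel angle of about 1.28. Now I push back against the pawl.

>>> carry_out(
  rows=[
    [[0.03,0.1,0],[0,0,0],0.9],
    [[0.05,0.2,0],[0,0,0],0.9],
    [[0.07,0.3,0],[0,0,0],0.9],
    [[0.09,0.4,0],[0,0,0],0.9],
    [[0.09,0.4,0],[0,0,0],0.9],
  ],
)

```text
clock: 24.25
tool_pos: [0.5708, 0.015, 0.1101]
eef_rot: [0.743, 0.669, -0.001, -0.001]
contact_force: [-2.3, 0.3, 10.6]
opening: 0.263
finger_force: 25.0
```

>>> carry_out(
  rows=[
    [[0.01,0.1,0],[0,0,0],0.9],
    [[0.02,0.15,0],[0,0,0],0.9],
    [[0.02,0.15,0],[0,0,0],0.9],
  ],
)

```text
clock: 24.55
tool_pos: [0.5723, 0.015, 0.1101]
eef_rot: [0.743, 0.669, -0.001, -0.001]
contact_force: [-2.7, 0.8, 11.1]
opening: 0.26
finger_force: 25.0
```

```bash
python3 m.py
```

```text
t 24.55 tcp [0.5723 0.015  0.1101] rad 99.58094596555271 wheel 1.2904433275117075 Ftan(back+) 2.640199333921115 Frad 0.8554858639427196 Fz 11.137686097195829 open 0.25973403555911145 25.00419482588768
-0.02 [-0.04 -0.2   0.  ]
-0.04 [-0.07 -0.39  0.  ]
-0.06 [-0.11 -0.59  0.  ]
pin (np.float64(245.14188072332968), np.float64(2419.92)) (np.float64(245.14297359796362), np.float64(2404.3600000000006))
```

>>> carry_out(
  rows=[
    [[0.01,0.1,0],[0,0,0],0.9],
    [[0.02,0.2,0],[0,0,0],0.9],
    [[0.02,0.2,0],[0,0,0],0.9],
  ],
)

```text
clock: 24.95
tool_pos: [0.5743, 0.0151, 0.1101]
eef_rot: [0.743, 0.669, -0.001, -0.001]
contact_force: [-1.7, 0.3, 9.8]
opening: 0.266
finger_force: 25.0
```

>>> carry_out(
  rows=[
    [[0.01,0.1,0],[0,0,0],0.9],
    [[0.02,0.15,0],[0,0,0],0.9],
    [[0.02,0.15,0],[0,0,0],0.9],
  ],
)

```text
clock: 25.25
tool_pos: [0.5748, 0.0151, 0.11]
eef_rot: [0.743, 0.669, -0.002, -0.001]
contact_force: [-4.2, 0.3, 12.1]
opening: 0.263
finger_force: 25.0
```

```bash
python3 m.py
```

```text
t 25.25 tcp [0.5748 0.0151 0.11  ] rad 99.62424282181574 wheel 1.3161753087484283 Ftan(back+) 4.148368259651688 Frad 0.3514415825684081 Fz 12.09063703664898 open 0.2626006778022943 25.007669627666473
-0.02 [-0.04 -0.2   0.  ]
-0.04 [-0.06 -0.39  0.  ]
-0.06 [-0.1  -0.59  0.  ]
pin (np.float64(245.64558271026297), np.float64(2688.3)) (np.float64(245.64381445978157), np.float64(2693.54))
```

The pin is now fully down at row 245.6 and the wheel is stopping just short of where the jaw met the buffers. I build up to about 10 N.

>>> carry_out(
  rows=[
    [[0,0.1,0],[0,0,0],0.9],
    [[0,0.2,0],[0,0,0],0.9],
    [[0,0.2,0],[0,0,0],0.9],
  ],
)

```text
clock: 25.65
tool_pos: [0.575, 0.0151, 0.11]
eef_rot: [0.743, 0.669, -0.004, -0.002]
contact_force: [-7.8, 0.1, 16.1]
opening: 0.265
finger_force: 25.0
```

>>> carry_out(
  rows=[
    [[0,0.1,0],[0,0,0],0.9],
    [[0,0.2,0],[0,0,0],0.9],
    [[0,0.2,0],[0,0,0],0.9],
  ],
)

```text
clock: 25.95
tool_pos: [0.5752, 0.0151, 0.11]
eef_rot: [0.743, 0.669, -0.005, -0.003]
contact_force: [-10.7, 0.4, 19.1]
opening: 0.264
finger_force: 25.0
```

```bash
python3 m.py
```

```text
t 25.95 tcp [0.5752 0.0151 0.11  ] rad 99.56419649030252 wheel 1.3197366137446231 Ftan(back+) 10.724712869296159 Frad 0.44751941664708045 Fz 19.062058771975426 open 0.2642028431485321 25.034477714082186
-0.02 [-0.03 -0.2   0.  ]
-0.04 [-0.06 -0.39  0.  ]
-0.06 [-0.09 -0.59  0.01]
pin (np.float64(245.65420414955022), np.float64(2692.3399999999997)) (np.float64(245.65286843645586), np.float64(2699.379999999999))
```

>>> carry_out(
  rows=[
    [[0,0.1,0],[0,0,0],0.9],
    [[0,0.1,0],[0,0,0],0.9],
    [[0,0.1,0],[0,0,0],0.9],
    [[0,-0.1,0],[0,0,0],0.9],
    [[0,-0.3,0],[0,0,0],0.9],
    [[0,-0.4,0],[0,0,0],0.9],
    [[0,-0.4,0],[0,0,0],0.9],
  ],
)

```text
clock: 26.75
tool_pos: [0.5749, 0.0151, 0.1101]
eef_rot: [0.743, 0.669, -0.002, -0.001]
contact_force: [-3.5, 0.2, 12.0]
opening: 0.265
finger_force: 25.0
```

>>> carry_out(
  rows=[
    [[0,-0.08,0],[0,0,0],0.8],
    [[0,-0.08,0],[0,0,0],0.6],
    [[0,-0.08,0],[0,0,0],0.4],
    [[0,-0.08,0],[0,0,0],0.3],
    [[0,-0.08,-2],[0,0,0],0.3],
    [[0,-0.08,-5],[0,0,0],0.3],
    [[0,-0.08,-9],[0,0,0],0.3],
    [[0,-0.08,-13],[0,0,0],0.3],
    [[0,-0.08,-13],[0,0,0],0.3],
    [[0,-0.08,-13],[0,0,0],0.3],
  ],
)

```text
clock: 27.75
tool_pos: [0.5766, 0.0149, 0.24]
eef_rot: [0.744, 0.669, 0.0, 0.0]
contact_force: [-1.0, 0.3, -0.6]
opening: 0.703
finger_force: 0.0
```

Run:
```python
from plant import r
from h import *
st=r.get_state(); print(st["clock"],st["tool_pos"],st["contact_force"],st["opening"])
s=snap(r,"scene","scene9"); print(pinrow(s))
w=snap(r,"wrist","w9"); hsv=cv2.cvtColor(w["image"],cv2.COLOR_RGB2HSV)
print(proj(w,[.575,.0151,.148]))
m=((hsv[...,0]<15)&(hsv[...,1]>90)&(hsv[...,2]<125)).astype(np.uint8)
n,_,a,c=cv2.connectedComponentsWithStats(m)
for i in range(1,n):
    if a[i,4]>300: print(a[i],c[i],plane(w,c[i],.148))
```

```text
27.75 [0.5766 0.0149 0.24  ] [-0.9628  0.2609 -0.565 ] 0.7026692220224011
(np.float64(245.64568805118975), np.float64(2644.28))
[316.0487 240.756 ]
[234  94 196   6 568] [327.7394  96.1109] [0.5916 0.1041 0.148 ]
[ 299  207   34   50 1327] [315.6526 232.0806] [0.5754 0.0211 0.148 ]
```

```bash
python3 -c "
from plant import r
print(r.finish_job())"
```

```text
the job is handed in; nothing more can be done
None
```

The clamp is reset and handed in at about 28 s: the jaw was backed on to the buffers (about 18 N at most), then the wheel turned forward one click and pushed back against the pawl, which held at about 11 N at the knob and stayed fully down after release.

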